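# Nest the graded beakers by the utility sink

### The arm

A 6-joint arm with a two-finger parallel gripper is mounted at the origin on the work surface. World frame = base frame: x ahead of the robot, y to its left, z up, the work surface at z = 0. Lengths are in m, angles in degrees, forces in N, time in s.
With the tool pointing down it reaches from about 0.35 to 0.875 m from the base axis. Payload 4.2 kg.
Tool frame: the origin (TCP) lies at the very end of the fingers, on their centre line; the grasp point (between the pads) lies 19 mm behind it; z points along the fingers, y is the line along which they close (so a half turn about z gives the same grasp; the last joint's range is limited). The gripper opens to 87 mm and grips with 3 to 60 N. Pads are 19 mm wide; open, the fingers measure 117 mm over their backs; the gripper's body (75 mm by 190 mm) begins 51 mm behind the grasp point.
Start: joints at [80.478, 22.042, 0.453, 0, -68.411, -14.817], TCP at [0.258, 0.569, 0.223] pointing down, gripper open.
Joint ranges: [-179.83, 179.83], [-69.29, 118.12], [-61.27, 80.66], [-181.25, 117.63], [-171.15, -9.14], [-177.46, 177.46]. Speed limits (degrees/s): [159.86, 159.86, 180, 180, 180, 180].

### API

Orientations are given as a 3x3 rotation matrix whose columns are the frame's x, y, z axes.
In Python, from station import * gives the robot as it stands.
- The arm moves only by the shell command python3 -m pendant 'ROWS'. ROWS is JSON, a list of rows, each an object of numbers: "x", "y", "z": the shift along the world's x, y, z normalised to -1 to 1, where 1 is 250 mm; "rx", "ry", "rz": the turn, a rotation vector about the world's x, y, z normalised to -1 to 1, where 1 is 180 degrees; "claw": the opening, from 0 (shut) to 1 (fully open). A call has exactly 8 rows; each row is the pose to reach, as a shift and turn from the pose commanded when the call began, turning the shorter way round; what a row does not reach only later rows make up. A row lasts 1/8 s, in which the tool goes at most 62.5 mm and 10.7 degrees, less where a joint would pass 70% of its speed; a pose out of reach is approached as far as the arm can. A call with a number of a shift or a turn outside -1 to 1 is refused whole. A call with a gripper value outside its range is refused whole. The fingers move at their own pace and stop on an object; the grip force is fixed at half the most. Time passes only in rows, so rows that repeat a pose let the fingers close, or fill a call up. It gives the time, the measured TCP pose, the force, the opening and the grip force at its end, in the units of the state.
- sense(): the state, without advancing time (a new reading comes with each control period).
- capture(name): name is "side" or "top" or "wrist"; returns a dict with "color" (384x512x3 uint8, red, green, blue), "mtx" (3x3 intrinsics, pixels), "world_to_cam" (4x4, takes a point from world to camera coordinates). Camera axes: x right, y up, looking along -z (the intrinsics and any distortion apply to the point x, -y, -z); pixel columns grow to the right and rows downward; lengths in m; the calibration is good to about 2 mm. The wrist camera is an equidistant fisheye: a pixel r from the principal point sees the ray r / f radians off the axis. A picture is of the moment at which its call begins. There is no depth.
- finish_job(): hands the job in; it is judged then, once.
Trained networks look in a picture, given as the dict that the camera call returned (one of the last four; its "shot" number tells which), for a name from the list of things; names that differ only in an ending like _2 or _b are one class to them, and where a whole thing is asked for, a point or a joint stands for the part that bears it (a point fixed in the world has none). Each returns a list of dicts, best first, with "conf" (0 to 1); they miss things now and then, are a little off and sometimes report something else, mostly with a low value. They report only what shows in the picture. A call takes as long as a camera call. They do not tell look-alikes from the thing itself.
- search_frame(picture, label): "centre" ([column, row] in pixels, amid what is visible of it).
- regions_of(picture, label): "region" (384x512 bool, what is visible of it) and "centre" ([column, row] in pixels, amid what is visible of it).
The state is a dict: "time_s": time; "joints": joint angles; "joint_velocities": joint speeds; "effort": joint torques, N m; "tcp_pos": TCP position; "ee_rot": TCP orientation; "wrist_force": force on the tool from outside, world axes, zero at the start; "moment": the same for the moment, N m; "gripper_width": opening from 0.0 (shut) to 1.0 (fully open); "gripper_force": force on a finger pad.
Only numpy, scipy, OpenCV 4.12 (cv2) and the standard library are available. Lean on these libraries where they do the work, as an engineer would, in place of code of your own. Each camera call takes 0.05 s, during which the arm holds its last target. There are 200 camera calls.

### The job

Put the three steel beakers away nested in the wide low one where it stands: slide aside the tub lid that covers the middle beaker, lift it out and set it fully home in the large one, then take the tall slim beaker out of its sloping cradle and set it upright and fully home inside the middle one. Set them in gently without ramming, keep the large beaker standing where it is (give or take a few centimetres), and leave everything else on the counter and in the tub undisturbed.

Things in the scene. Friction and masses are not known exactly. Their poses are not given: they have to be found in the camera images.
- large: the large beaker: low, wide, open stainless steel beaker, loose, standing upright on the counter; 45 mm tall, outside 71 mm across the rim (69 at the foot), inside 65 mm across the rim (63 at the floor), wall 3 mm, floor 4 mm thick; about 200 g. Origin: centre of its underside, z up its axis
- middle_centre (a point): the middle beaker: open stainless steel beaker, 78 mm tall, outside 62 mm across the rim tapering to 59 mm at the foot, wall 2.5 mm, floor 4 mm thick, about 100 g; stands upright in one of the two compartments of the tub, under a clear lid. Point: on its axis, half-way up (39 mm above its underside); z up its axis
- small_centre (a point): the small beaker: tall slim open stainless steel beaker, 108 mm tall, outside 53 mm across the rim tapering to 49 mm at the foot, wall 2.5 mm, floor 4 mm thick, about 80 g; rests in the cradle with its axis tilted 30 degrees from vertical, its mouth leaning along the cradle's -x. Point: on its axis, half-way up (54 mm from its underside); z along its axis from foot to mouth
- cradle: fixed bent stainless steel draining cradle. Origin: centre on the counter under the foot of the small beaker. A sloping seat (56 x 66 mm, its middle 30 mm above the counter) and at right angles to it a back plate (66 mm wide, reaching 66 mm along the beaker's axis, on the beaker's underside, the cradle's -x side); cheeks beside the beaker (y = +-32 mm) reach 45 mm along its axis. The upper 40 mm of the beaker are clear all round. Base plate 130 x 90 mm
- tub: fixed grey plastic tub, 170 mm (its x) by 330 mm (its y). Origin: centre of its underside, z up. Walls 4 mm, inner floor 4 mm above the counter, track walls along both long sides (x = +-83 mm) up to 106 mm; a low divider (64 mm high) at y = 0 makes two compartments, at +y and -y, each about 162 x 159 mm. Two clear lids run along its y on two tracks, one above the other, so that each can be slid over to the other's half
- lid_left (a joint): m slid by the lid that covers the +y compartment (upper track, its plate 100 to 104 mm above the counter): 0 = shut, grows as it slides towards the tub's -y over the other lid, stop at 0.138. Slides with about 1 to 2 N of friction and stays where left. 0 to 0.012 at the start
- lid_right (a joint): m slid by the lid that covers the -y compartment (lower track, its plate 91 to 95 mm above the counter): 0 = shut, grows as it slides towards the tub's +y under the other lid, stop at 0.138. Slides with about 1 to 2 N of friction and stays where left. 0 to 0.012 at the start
- lid_left_fin (a point): middle of the top edge of the left lid's pull: an upright grey fin at the lid's outer (+y) end, 10 mm thick along the tub's y, 70 mm long along the tub's x, its top 130 mm above the counter, 26 mm tall above its lid; 154 mm from the tub's centre along its y when shut; moves with the lid
- lid_right_fin (a point): middle of the top edge of the right lid's pull: an upright grey fin at the lid's outer (-y) end, 10 mm thick along the tub's y, 70 mm long along the tub's x, its top 130 mm above the counter, 35 mm tall above its lid; 154 mm from the tub's centre along its y when shut; moves with the lid
- dispenser: white plastic pump dispenser, 68 mm across, 198 mm tall; bystander. Origin: centre of its underside
- bottle: empty clear glass bottle, 64 mm across, 205 mm tall; bystander. Origin: centre of its underside
- funnel: green funnel standing mouth down, 100 mm across, 105 mm tall; bystander. Origin: centre of its underside
- peg: wooden clothes peg lying flat, 74 x 12 x 13 mm, long side along its x; bystander. Origin: centre of its underside
- brush: flat brush with a wooden handle, lying, about 190 mm long along its x; bystander. Origin: centre of its underside
- soap: pale bar of soap, 50 x 80 x 25 mm; bystander. Origin: centre of its underside
- packet: small closed oblong cardboard packet in the tub compartment that the middle beaker is not in, 85 x 45 x 60 mm; bystander. Origin: centre of its underside
There are look-alikes about, which are no part of the job. What is shaped like the large but yellow is not meant. Leave any blue look-alike of the part that bears small_centre alone.

How it is judged:
By the outcome, as a careful person would: the job done as asked, in the order asked, and still so for the second after the job is handed in, with the robot touching nothing.
It also fails if it takes over 70 s, if anything falls off the work surface, if the arm or the gripper's body presses on something with over 40 N, if the wrist force passes 120 N, or if a joint passes its speed limit or range.

## Working session

There is one attempt and no reset: what is moved stays moved. The work goes in short steps, Python scripts to look and compute and a shell command to move; the robot and the scene stay as the last step left them, time stands still between calls to the robot, and variables do not carry over. Pictures are saved under pics/ and viewed, at most 12 in all, crops included, and the job is handed in when it is done.

```bash
mkdir -p pics; ls; cat > h.py <<'E'
from station import *
import numpy as np, cv2
def ray(p,uv):
    K=np.array(p["mtx"]);T=np.array(p["world_to_cam"])
    d=np.array([(uv[0]-K[0,2])/K[0,0],(uv[1]-K[1,2])/K[1,1]])
    if p.get("wrist"):
        r=np.hypot(*d); v=np.array([d[0]/r*np.sin(r),d[1]/r*np.sin(r),np.cos(r)]) if r>1e-9 else np.array([0,0,1.])
    else: v=np.array([d[0],d[1],1.])
    R=T[:3,:3]; return -R.T@T[:3,3], R.T@(v*[1,-1,-1])
def onz(p,uv,z):
    c,v=ray(p,uv); return c+v*(z-c[2])/v[2]
def proj(p,X):
    K=np.array(p["mtx"]);T=np.array(p["world_to_cam"])
    q=(T[:3,:3]@np.asarray(X)+T[:3,3])*[1,-1,-1]
    if p.get("wrist"):
        h=np.hypot(q[0],q[1]);a=np.arctan2(h,q[2]);d=q[:2]/h*a
    else: d=q[:2]/q[2]
    return d*[K[0,0],K[1,1]]+K[:2,2]
def tri(ps,uvs):
    A=np.zeros((3,3));b=np.zeros(3)
    for p,u in zip(ps,uvs):
        c,v=ray(p,u);v/=np.linalg.norm(v);M=np.eye(3)-np.outer(v,v);A+=M;b+=M@c
    return np.linalg.solve(A,b)
def cap(n):
    p=capture(n);p["wrist"]=n=="wrist";return p
def save(p,f): cv2.imwrite("pics/"+f,cv2.cvtColor(p["color"],cv2.COLOR_RGB2BGR))
E
python3 - <<'E'
from h import *
ps={n:cap(n) for n in("side","top")}
cv2.imwrite("pics/a.png",cv2.cvtColor(np.hstack([cv2.resize(ps[n]["color"],(400,300)) if 0 else ps[n]["color"] for n in ps]),cv2.COLOR_RGB2BGR)[:, :])
for n,p in ps.items():
    save(p,n+"0.png"); print(n,[k for k in p if k not in("color",)],np.round(p["mtx"],1).tolist(),"cam",np.round(ray(p,(256,192))[0],3))
    for l in "large middle_centre small_centre cradle tub lid_left lid_right lid_left_fin lid_right_fin dispenser bottle funnel peg brush soap packet".split():
        print(n,l,[(np.round(r["centre"]).tolist(),round(r["conf"],2)) for r in search_frame(p,l)[:3]])
E
```

```text
pics
side ['mtx', 'world_to_cam', 'shot', 'wrist'] [[375.8, 0.0, 258.2], [0.0, 375.8, 197.1], [0.0, 0.0, 1.0]] cam [0.34  0.911 0.808]
side large [([298.0, 172.0], 0.76), ([300.0, 150.0], 0.73), ([285.0, 199.0], 0.26)]
side middle_centre []
side small_centre [([285.0, 179.0], 0.94), ([348.0, 174.0], 0.88)]
side cradle [([285.0, 199.0], 0.83), ([268.0, 223.0], 0.61)]
side tub [([255.0, 262.0], 0.82)]
side lid_left [([247.0, 266.0], 0.83)]
side lid_right [([271.0, 223.0], 0.69)]
side lid_left_fin [([248.0, 268.0], 0.76)]
side lid_right_fin [([271.0, 225.0], 0.83), ([255.0, 263.0], 0.25)]
side dispenser [([196.0, 193.0], 0.85), ([268.0, 224.0], 0.42)]
side bottle [([221.0, 172.0], 0.64)]
side funnel [([170.0, 269.0], 0.89)]
side peg [([321.0, 189.0], 0.52), ([171.0, 267.0], 0.34)]
side brush [([256.0, 160.0], 0.67)]
side soap [([320.0, 214.0], 0.8)]
side packet [([239.0, 290.0], 0.41)]
top ['mtx', 'world_to_cam', 'shot', 'wrist'] [[427.6, 0.0, 260.0], [0.0, 427.6, 189.0], [0.0, 0.0, 1.0]] cam [ 0.451 -0.035  1.288]
top large [([359.0, 204.0], 0.74), ([403.0, 203.0], 0.67), ([204.0, 200.0], 0.28)]
top middle_centre [([355.0, 204.0], 0.48)]
top small_centre [([374.0, 277.0], 0.9), ([307.0, 204.0], 0.73)]
top cradle [([291.0, 219.0], 0.59)]
top tub [([177.0, 203.0], 0.74), ([206.0, 204.0], 0.69)]
top lid_left [([150.0, 200.0], 0.89)]
top lid_right [([207.0, 205.0], 0.8), ([146.0, 204.0], 0.49)]
top lid_left_fin [([149.0, 202.0], 0.67)]
top lid_right_fin [([210.0, 202.0], 0.78)]
top dispenser [([244.0, 110.0], 0.88)]
top bottle [([295.0, 119.0], 0.59)]
top funnel [([159.0, 127.0], 0.83)]
top peg [([358.0, 204.0], 0.54), ([326.0, 250.0], 0.4), ([299.0, 120.0], 0.22)]
top brush [([367.0, 150.0], 0.79), ([357.0, 206.0], 0.18)]
top soap [([277.0, 253.0], 0.92)]
top packet []
```

```bash
python3 - <<'E'
import cv2
a=cv2.imread("pics/side0.png")[110:350,90:410];b=cv2.imread("pics/top0.png")[70:320,80:440]
cv2.imwrite("pics/sc.png",cv2.resize(a,(800,600),interpolation=3));cv2.imwrite("pics/tc.png",cv2.resize(b,(800,555),interpolation=3))
E
```

```text
(no output)
```

View pics/sc.png

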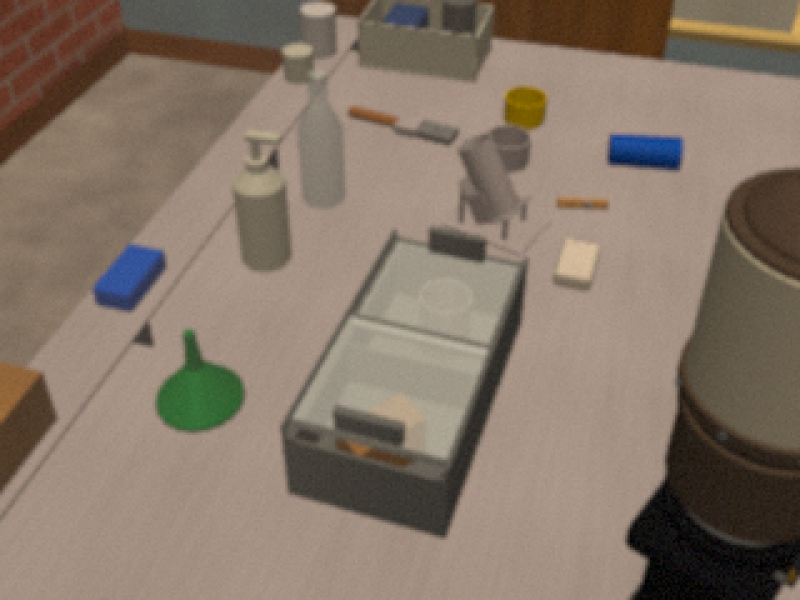

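View pics/tc.png

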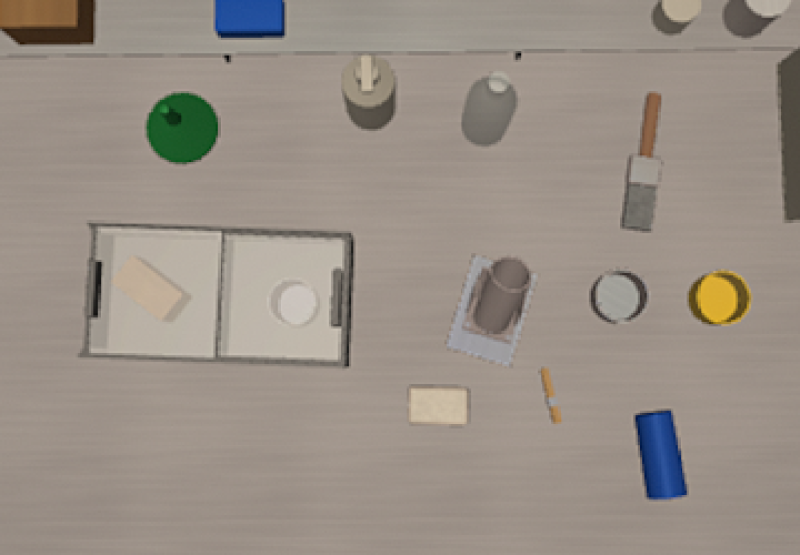

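```bash
python3 - <<'E'
from h import *
t=cap("top");s=cap("side")
T=lambda u,v:(80+u/2.2222,70+v/2.2222)
S=lambda u,v:(90+u/2.5,110+v/2.5)
f=lambda n,a,z:print(n,np.round(onz(t,T(*a),z),3))
for a in [(90,224),(352,234),(349,366),(82,357)]: f("tub",a,.106)
f("finL",(96,289),.13);f("finR",(337,297),.13);f("mid",(297,303),.082)
f("large",(620,295),.045);print("large tri",tri([t,s],[T(620,295),S(511,138)]))
for a in [(475,253),(536,269),(512,366),(448,347)]: f("cradle",a,.003)
f("finRs",(337,297),.13);print("finR side",onz(s,S(459,235),.13),"mid side",onz(s,S(446,295),.082),"finL",onz(s,S(369,414),.13))
print("smallrim",tri([t,s],[T(509,274),S(481,146)]))
f("yellow",(720,297),.045);f("dispenser",(367,70),.198);f("bottle",(500,80),.205)
for l in("small_centre","large","middle_centre"):
  for p in(t,s):
    for r in regions_of(p,l)[:2]:
        m=r["region"];ys,xs=np.nonzero(m);print(l,p["wrist"],r["conf"],xs.min(),xs.max(),ys.min(),ys.max(),m.sum(),p["color"][m].mean(0).round())
E
```

```text
tub [0.619 0.353 0.106]
tub [0.603 0.024 0.106]
tub [0.439 0.029 0.106]
tub [0.453 0.359 0.106]
finL [0.536 0.336 0.13 ]
finR [0.523 0.042 0.13 ]
mid [0.519 0.096 0.082]
large [ 0.527 -0.323  0.045]
large tri [ 0.52311697 -0.32446299  0.04133056]
cradle [ 0.589 -0.138  0.003]
cradle [ 0.566 -0.22   0.003]
cradle [ 0.436 -0.185  0.003]
cradle [ 0.462 -0.099  0.003]
finRs [0.523 0.042 0.13 ]
finR side [0.51685577 0.04923379 0.13      ] mid side [0.51763982 0.10392014 0.082     ] finL [0.53505825 0.34171909 0.13      ]
smallrim [ 0.54368058 -0.17090782  0.11668409]
yellow [ 0.523 -0.454  0.045]
dispenser [0.785 0.001 0.198]
bottle [ 0.77  -0.154  0.205]
small_centre False 0.81 367 387 254 294 635 [ 31.  64. 127.]
small_centre False 0.78 293 317 185 219 559 [112. 100.  94.]
small_centre False 0.89 273 296 164 196 462 [117. 104.  94.]
small_centre False 0.64 334 363 164 178 379 [ 36.  66. 118.]
large False 0.84 389 417 192 215 547 [172. 137.  46.]
large False 0.76 344 371 191 215 550 [137. 132. 126.]
large False 0.6 292 308 145 161 262 [128. 100.  17.]
large False 0.55 287 302 160 177 215 [103.  91.  82.]
middle_centre False 0.44 116 238 169 234 7338 [171. 163. 152.]
middle_centre False 0.73 287 302 160 178 226 [104.  92.  82.]
middle_centre False 0.68 268 309 181 212 572 [142. 125. 113.]
```

```bash
python3 -c "
from station import *
import numpy as np
s=sense();print(s['time_s'],np.round(s['tcp_pos'],4),np.round(s['ee_rot'],3).tolist(),s['gripper_width'])"
python3 -m pendant '[{"x":0.2,"y":-0.2,"z":0.1,"claw":0},{"x":0.4,"y":-0.4,"z":0.2,"claw":0},{"x":0.6,"y":-0.6,"z":0.2,"claw":0},{"x":0.8,"y":-0.8,"z":0.2,"claw":0},{"x":1,"y":-1,"z":0.2,"claw":0},{"x":1,"y":-1,"z":0.2,"claw":0},{"x":1,"y":-1,"z":0.2,"claw":0},{"x":1,"y":-1,"z":0.2,"claw":0}]'
```

```text
2.1 [0.2576 0.5694 0.2226] [[0.911, -0.412, 0.0], [-0.412, -0.911, -0.0], [0.0, 0.0, -1.0]] 0.9953184608143748$[0]: bad value
```

```bash
python3 -m pendant '[{"x":0.2,"y":-0.2,"z":0.1,"rx":0,"ry":0,"rz":0,"claw":0},{"x":0.4,"y":-0.4,"z":0.2,"rx":0,"ry":0,"rz":0,"claw":0},{"x":0.6,"y":-0.6,"z":0.2,"rx":0,"ry":0,"rz":0.05,"claw":0},{"x":0.8,"y":-0.8,"z":0.2,"rx":0,"ry":0,"rz":0.1,"claw":0},{"x":1,"y":-1,"z":0.2,"rx":0,"ry":0,"rz":0.13,"claw":0},{"x":1,"y":-1,"z":0.2,"rx":0,"ry":0,"rz":0.13,"claw":0},{"x":1,"y":-1,"z":0.2,"rx":0,"ry":0,"rz":0.13,"claw":0},{"x":1,"y":-1,"z":0.2,"rx":0,"ry":0,"rz":0.13,"claw":0}]'
```

```text
time_s: 3.1
tcp_pos: [0.5074, 0.3194, 0.2724]
ee_rot: [[1.0, -0.017, -0.0], [-0.017, -1.0, 0.0], [-0.0, -0.0, -1.0]]
wrist_force: [-0.6, 0.0, 0.1]
gripper_width: 0.175
gripper_force: 0.0
```

```bash
python3 -m pendant '[{"x":0,"y":-0.25,"z":0,"rx":0,"ry":0,"rz":0,"claw":0},{"x":0,"y":-0.5,"z":0,"rx":0,"ry":0,"rz":0,"claw":0},{"x":0.06,"y":-0.75,"z":0,"rx":0,"ry":0,"rz":0,"claw":0},{"x":0.06,"y":-1,"z":0,"rx":0,"ry":0,"rz":0,"claw":0},{"x":0.06,"y":-1,"z":0,"rx":0,"ry":0,"rz":0,"claw":0},{"x":0.06,"y":-1,"z":0,"rx":0,"ry":0,"rz":0,"claw":0},{"x":0.06,"y":-1,"z":0,"rx":0,"ry":0,"rz":0,"claw":0},{"x":0.06,"y":-1,"z":0,"rx":0,"ry":0,"rz":0,"claw":0}]'
python3 - <<'E'
from h import *
p=cap("wrist");p2=p["color"];save(p,"w1.png");print(p["mtx"],ray(p,(256,192)))
import pickle;pickle.dump(p,open("w1.pkl","wb"))
for l,z in(("lid_right_fin",.13),("middle_centre",.05),("large",.045),("small_centre",.08),("cradle",.03)):
    for r in search_frame(p,l)[:2]: print(l,r["centre"],r["conf"],np.round(onz(p,r["centre"],z),3))
print("pred finR",proj(p,[.522,.042,.13]))
E
```

```text
time_s: 4.1
tcp_pos: [0.5225, 0.0709, 0.2724]
ee_rot: [[1.0, -0.014, -0.0], [-0.014, -1.0, 0.0], [-0.0, -0.0, -1.0]]
wrist_force: [0.8, -0.0, -0.9]
gripper_width: 0.01
gripper_force: 0.0
[[297.31863964   0.         255.76902807]
 [  0.         297.31863964 198.93081851]
 [  0.           0.           1.        ]] (array([0.6039339 , 0.07015708, 0.43335142]), array([-0.27588119,  0.00276267, -0.96118777]))
lid_right_fin [222.1, 175.5] 0.76 [0.535 0.106 0.13 ]
lid_right_fin [358.0, 242.3] 0.64 [ 0.454 -0.048  0.13 ]
large [484.5, 169.0] 0.88 [ 0.53  -0.31   0.045]
large [511.0, 172.2] 0.63 [ 0.526 -0.385  0.045]
small_centre [428.3, 169.9] 0.76 [ 0.532 -0.164  0.08 ]
small_centre [124.5, 19.8] 0.36 [0.731 0.233 0.08 ]
cradle [390.7, 169.6] 0.84 [ 0.521 -0.129  0.03 ]
pred finR [283.33556007 186.99800608]
```

View pics/w1.png

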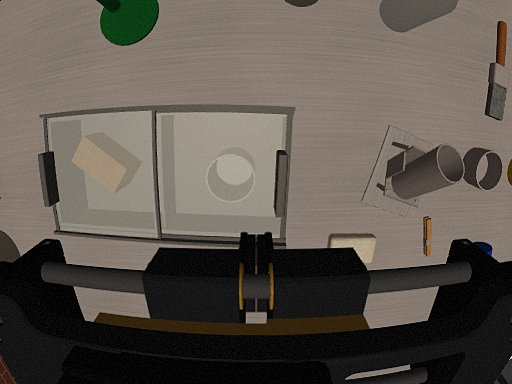

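```bash
python3 -m pendant '[{"x":0,"y":-0.2,"z":0,"rx":0,"ry":0,"rz":0,"claw":0},{"x":0,"y":-0.3,"z":-0.1,"rx":0,"ry":0,"rz":0,"claw":0},{"x":0,"y":-0.3,"z":-0.3,"rx":0,"ry":0,"rz":0,"claw":0},{"x":0,"y":-0.3,"z":-0.5,"rx":0,"ry":0,"rz":0,"claw":0},{"x":0,"y":-0.3,"z":-0.64,"rx":0,"ry":0,"rz":0,"claw":0},{"x":0,"y":-0.3,"z":-0.64,"rx":0,"ry":0,"rz":0,"claw":0},{"x":0,"y":-0.24,"z":-0.64,"rx":0,"ry":0,"rz":0,"claw":0},{"x":0,"y":-0.2,"z":-0.64,"rx":0,"ry":0,"rz":0,"claw":0}]'
python3 -m pendant '[{"x":0,"y":0.04,"z":0,"rx":0,"ry":0,"rz":0,"claw":0},{"x":0,"y":0.1,"z":0,"rx":0,"ry":0,"rz":0,"claw":0},{"x":0,"y":0.16,"z":0,"rx":0,"ry":0,"rz":0,"claw":0},{"x":0.01,"y":0.24,"z":0,"rx":0,"ry":0,"rz":0,"claw":0},{"x":0.01,"y":0.32,"z":0,"rx":0,"ry":0,"rz":0,"claw":0},{"x":0.02,"y":0.4,"z":0,"rx":0,"ry":0,"rz":0,"claw":0},{"x":0.02,"y":0.46,"z":0,"rx":0,"ry":0,"rz":0,"claw":0},{"x":0.02,"y":0.5,"z":0,"rx":0,"ry":0,"rz":0,"claw":0}]'
```

```text
time_s: 5.4
tcp_pos: [0.524, 0.0209, 0.1146]
ee_rot: [[1.0, -0.016, 0.004], [-0.016, -1.0, 0.001], [0.004, -0.001, -1.0]]
wrist_force: [0.2, 0.0, 0.4]
gripper_width: 0.004
gripper_force: 0.0
time_s: 6.4
tcp_pos: [0.5278, 0.1457, 0.1124]
ee_rot: [[1.0, -0.016, 0.0], [-0.016, -1.0, 0.0], [0.0, -0.0, -1.0]]
wrist_force: [0.4, -1.2, -0.2]
gripper_width: 0.002
gripper_force: 0.7
```

```bash
python3 -c "
from station import *
import numpy as np
s=sense();print(np.round(s['joints'],1))"
python3 -m pendant '[{"x":0,"y":-0.03,"z":0,"rx":0,"ry":0,"rz":0,"claw":0},{"x":0,"y":-0.06,"z":0.2,"rx":0,"ry":0,"rz":0,"claw":0},{"x":0,"y":-0.1,"z":0.4,"rx":0,"ry":0,"rz":0,"claw":0},{"x":-0.01,"y":-0.17,"z":0.44,"rx":0,"ry":0,"rz":0.06,"claw":1},{"x":-0.03,"y":-0.17,"z":0.44,"rx":0,"ry":0,"rz":0.12,"claw":1},{"x":-0.03,"y":-0.17,"z":0.44,"rx":0,"ry":0,"rz":0.18,"claw":1},{"x":-0.03,"y":-0.17,"z":0.44,"rx":0,"ry":0,"rz":0.24,"claw":1},{"x":-0.03,"y":-0.17,"z":0.44,"rx":0,"ry":0,"rz":0.3,"claw":1}]'
```

```text
[ 32.4  20.7 -19.1   0.  -50.1  56.7]
time_s: 7.4
tcp_pos: [0.5199, 0.1012, 0.2227]
ee_rot: [[0.601, 0.799, 0.0], [0.799, -0.601, 0.001], [0.001, -0.0, -1.0]]
wrist_force: [1.1, -0.5, -0.2]
gripper_width: 0.488
gripper_force: 0.0
```

```bash
python3 -m pendant '[{"x":0,"y":0,"z":0.05,"rx":0,"ry":0,"rz":0.06,"claw":1},{"x":0,"y":0,"z":0.1,"rx":0,"ry":0,"rz":0.12,"claw":1},{"x":0,"y":0,"z":0.1,"rx":0,"ry":0,"rz":0.18,"claw":1},{"x":0,"y":0,"z":0.1,"rx":0,"ry":0,"rz":0.196,"claw":1},{"x":0,"y":0,"z":0.1,"rx":0,"ry":0,"rz":0.196,"claw":1},{"x":0,"y":0,"z":0.1,"rx":0,"ry":0,"rz":0.196,"claw":1},{"x":0,"y":0,"z":0.1,"rx":0,"ry":0,"rz":0.196,"claw":1},{"x":0,"y":0,"z":0.1,"rx":0,"ry":0,"rz":0.196,"claw":1}]'
python3 - <<'E'
from h import *
p=cap("wrist");save(p,"w2.png")
for r in regions_of(p,"middle_centre")[:2]:
    print(r["conf"],np.round(onz(p,r["centre"],.06),3))
    m=r["region"];c=max(cv2.findContours(m.astype(np.uint8),0,2)[0],key=cv2.contourArea)[:,0]
    X=np.array([onz(p,u,.082)[:2] for u in c]);print(X.min(0),X.max(0))
im=p["color"].copy()
for a in np.linspace(0,6.28,60):
    u=proj(p,[.519+.031*np.cos(a),.098+.031*np.sin(a),.082]);cv2.circle(im,(int(u[0]),int(u[1])),0,(255,0,0),-1)
cv2.imwrite("pics/w2b.png",cv2.cvtColor(cv2.resize(im[60:330,80:440],(800,600)),cv2.COLOR_RGB2BGR))
print("fin",[np.round(onz(p,r["centre"],.12),3) for r in search_frame(p,"lid_right_fin")[:2]])
E
```

```text
time_s: 8.4
tcp_pos: [0.52, 0.1019, 0.2475]
ee_rot: [[0.034, 0.999, -0.0], [0.999, -0.034, -0.0], [-0.0, -0.0, -1.0]]
wrist_force: [0.2, -0.7, 0.1]
gripper_width: 1.0
gripper_force: 0.0
0.63 [0.52  0.102 0.06 ]
[0.48988072 0.07391249] [0.55007343 0.14147717]
fin [array([0.524, 0.169, 0.12 ])]
```

View pics/w2b.png

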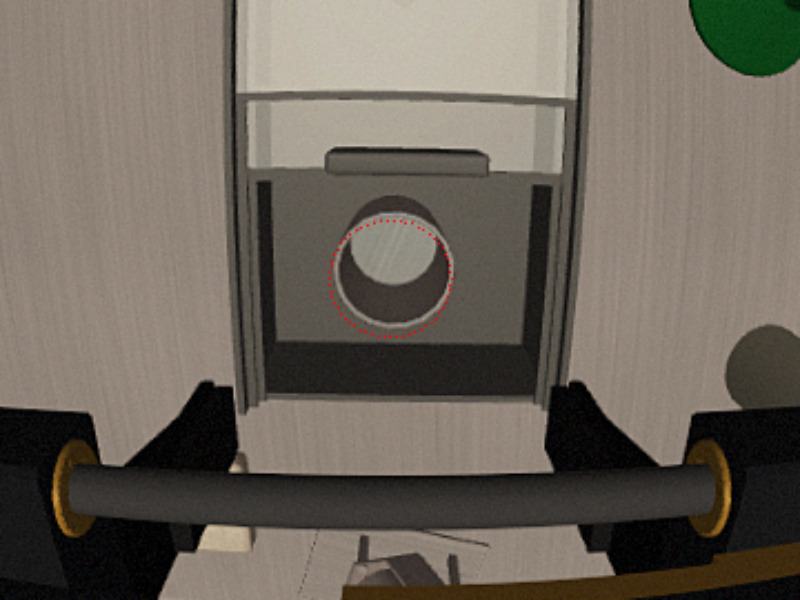

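```bash
python3 -m pendant '[{"x":0.004,"y":0.002,"z":-0.15,"rx":0,"ry":0,"rz":0,"claw":1},{"x":0.004,"y":0.002,"z":-0.35,"rx":0,"ry":0,"rz":0,"claw":1},{"x":0.004,"y":0.002,"z":-0.55,"rx":0,"ry":0,"rz":0,"claw":1},{"x":0.004,"y":0.002,"z":-0.7,"rx":0,"ry":0,"rz":0,"claw":1},{"x":0.004,"y":0.002,"z":-0.77,"rx":0,"ry":0,"rz":0,"claw":1},{"x":0.004,"y":0.002,"z":-0.77,"rx":0,"ry":0,"rz":0,"claw":1},{"x":0.004,"y":0.002,"z":-0.77,"rx":0,"ry":0,"rz":0,"claw":0.6},{"x":0.004,"y":0.002,"z":-0.77,"rx":0,"ry":0,"rz":0,"claw":0.6}]'
python3 -m pendant '[{"x":0,"y":0,"z":0,"rx":0,"ry":0,"rz":0,"claw":0.5},{"x":0,"y":0,"z":0,"rx":0,"ry":0,"rz":0,"claw":0.5},{"x":0,"y":0,"z":0,"rx":0,"ry":0,"rz":0,"claw":0.5},{"x":0,"y":0,"z":0.1,"rx":0,"ry":0,"rz":0,"claw":0.5},{"x":0,"y":0,"z":0.3,"rx":0,"ry":0,"rz":0,"claw":0.5},{"x":0,"y":0,"z":0.5,"rx":0,"ry":0,"rz":0,"claw":0.5},{"x":0,"y":0,"z":0.7,"rx":0,"ry":0,"rz":0,"claw":0.5},{"x":0,"y":0,"z":0.8,"rx":0,"ry":0,"rz":0,"claw":0.5}]'
```

```text
time_s: 9.55
tcp_pos: [0.5218, 0.1029, 0.0563]
ee_rot: [[0.034, 0.999, 0.002], [0.999, -0.034, 0.001], [0.001, 0.002, -1.0]]
wrist_force: [-0.1, 0.1, 0.8]
gripper_width: 0.852
gripper_force: 0.0
time_s: 10.55
tcp_pos: [0.5216, 0.1027, 0.2577]
ee_rot: [[0.034, 0.999, 0.004], [0.999, -0.034, 0.002], [0.002, 0.003, -1.0]]
wrist_force: [-0.1, 0.0, -1.1]
gripper_width: 0.711
gripper_force: 30.0
```

```bash
python3 -m pendant '[{"x":0,"y":-0.1,"z":0,"rx":0,"ry":0,"rz":-0.03,"claw":0.5},{"x":0,"y":-0.25,"z":0,"rx":0,"ry":0,"rz":-0.06,"claw":0.5},{"x":0,"y":-0.4,"z":0,"rx":0,"ry":0,"rz":-0.1,"claw":0.5},{"x":0,"y":-0.55,"z":0,"rx":0,"ry":0,"rz":-0.13,"claw":0.5},{"x":0,"y":-0.7,"z":0,"rx":0,"ry":0,"rz":-0.15,"claw":0.5},{"x":0,"y":-0.85,"z":0,"rx":0,"ry":0,"rz":-0.15,"claw":0.5},{"x":0,"y":-0.95,"z":0,"rx":0,"ry":0,"rz":-0.15,"claw":0.5},{"x":0,"y":-1,"z":0,"rx":0,"ry":0,"rz":-0.15,"claw":0.5}]'
python3 - <<'E'
from h import *
p=cap("wrist");save(p,"w3.png");import pickle;pickle.dump(p,open("w3.pkl","wb"))
print(np.round(sense()["joints"],1))
for l,z in(("large",.0225),("small_centre",.08),("cradle",.03)):
    for r in search_frame(p,l)[:3]: print(l,np.round(r["centre"]),r["conf"],np.round(onz(p,r["centre"],z),3))
E
```

```text
time_s: 11.55
tcp_pos: [0.5205, -0.1486, 0.2542]
ee_rot: [[0.485, 0.874, -0.002], [0.874, -0.485, 0.0], [-0.0, -0.002, -1.0]]
wrist_force: [-0.2, 0.7, -1.6]
gripper_width: 0.703
gripper_force: 30.0
[  1.2  12.7  -8.3   0.  -69.1 149.8]
small_centre [282. 178.] 0.93 [ 0.547 -0.16   0.08 ]
small_centre [234. 321.] 0.81 [ 0.391 -0.314  0.08 ]
cradle [243. 163.] 0.69 [ 0.51 -0.13  0.03]
```

View pics/w3.png

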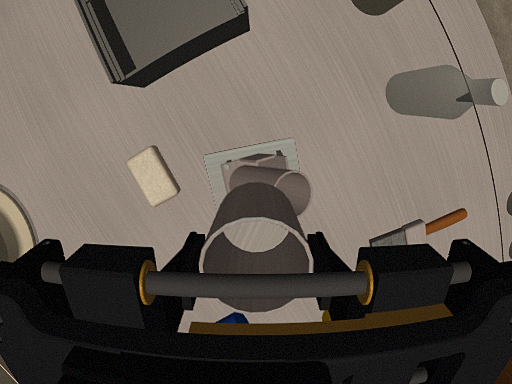

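```bash
python3 -m pendant '[{"x":0,"y":0,"z":0,"rx":0,"ry":0,"rz":-0.05,"claw":0.5},{"x":0,"y":0,"z":0,"rx":0,"ry":0,"rz":-0.1,"claw":0.5},{"x":0,"y":0,"z":0,"rx":0,"ry":0,"rz":-0.16,"claw":0.5},{"x":0,"y":0,"z":0,"rx":0,"ry":0,"rz":-0.21,"claw":0.5},{"x":0,"y":0,"z":0,"rx":0,"ry":0,"rz":-0.27,"claw":0.5},{"x":0,"y":0,"z":0,"rx":0,"ry":0,"rz":-0.32,"claw":0.5},{"x":0,"y":-0.05,"z":0,"rx":0,"ry":0,"rz":-0.38,"claw":0.5},{"x":0,"y":-0.1,"z":0,"rx":0,"ry":0,"rz":-0.43,"claw":0.5}]'
python3 -m pendant '[{"x":0,"y":-0.05,"z":0,"rx":0,"ry":0,"rz":-0.05,"claw":0.5},{"x":0,"y":-0.1,"z":0,"rx":0,"ry":0,"rz":-0.1,"claw":0.5},{"x":0,"y":-0.15,"z":0,"rx":0,"ry":0,"rz":-0.16,"claw":0.5},{"x":0,"y":-0.2,"z":0,"rx":0,"ry":0,"rz":-0.21,"claw":0.5},{"x":0,"y":-0.2,"z":0,"rx":0,"ry":0,"rz":-0.23,"claw":0.5},{"x":0,"y":-0.2,"z":0,"rx":0,"ry":0,"rz":-0.23,"claw":0.5},{"x":0,"y":-0.2,"z":0,"rx":0,"ry":0,"rz":-0.23,"claw":0.5},{"x":0,"y":-0.2,"z":0,"rx":0,"ry":0,"rz":-0.23,"claw":0.5}]'
python3 - <<'E'
from h import *
p=cap("wrist");save(p,"w4.png");import pickle;pickle.dump(p,open("w4.pkl","wb"))
for r in regions_of(p,"large")[:3]:
    m=r["region"];c=max(cv2.findContours(m.astype(np.uint8),0,2)[0],key=cv2.contourArea)[:,0]
    X=np.array([onz(p,u,.045)[:2] for u in c]);h=cv2.minEnclosingCircle(X.astype(np.float32))
    print(r["conf"],np.round(r["centre"]),p["color"][m].mean(0).round(),h,X.min(0),X.max(0),proj(p,[.525,-.323,.045]))
im=p["color"].copy()
for a in np.linspace(0,6.28,60):
    u=proj(p,[.525+.0355*np.cos(a),-.323+.0355*np.sin(a),.045]);cv2.circle(im,(int(u[0]),int(u[1])),0,(255,0,0),-1)
cv2.imwrite("pics/w4b.png",cv2.cvtColor(cv2.resize(im[40:310,80:440],(800,600)),cv2.COLOR_RGB2BGR))
E
```

```text
time_s: 12.75
tcp_pos: [0.5212, -0.1715, 0.2551]
ee_rot: [[0.959, -0.285, 0.0], [-0.285, -0.959, 0.0], [0.0, -0.0, -1.0]]
wrist_force: [0.4, -0.1, -1.4]
gripper_width: 0.707
gripper_force: 30.0
time_s: 13.75
tcp_pos: [0.5212, -0.2221, 0.2551]
ee_rot: [[0.535, -0.845, 0.0], [-0.845, -0.535, 0.0], [0.0, -0.0, -1.0]]
wrist_force: [-0.1, -0.2, -1.1]
gripper_width: 0.706
gripper_force: 30.0
0.98 [347.  26.] [149. 115.   6.] ((0.524172306060791, -0.4507490396499634), 0.042126189917325974) [ 0.48822547 -0.49223629] [ 0.55748973 -0.40902221] [296.33606069 104.89418385]
0.83 [297. 104.] [132. 130. 124.] ((0.5264521837234497, -0.3259231150150299), 0.03586362302303314) [ 0.49144374 -0.36017262] [ 0.56220936 -0.29098982] [296.33606069 104.89418385]
```

View pics/w4b.png

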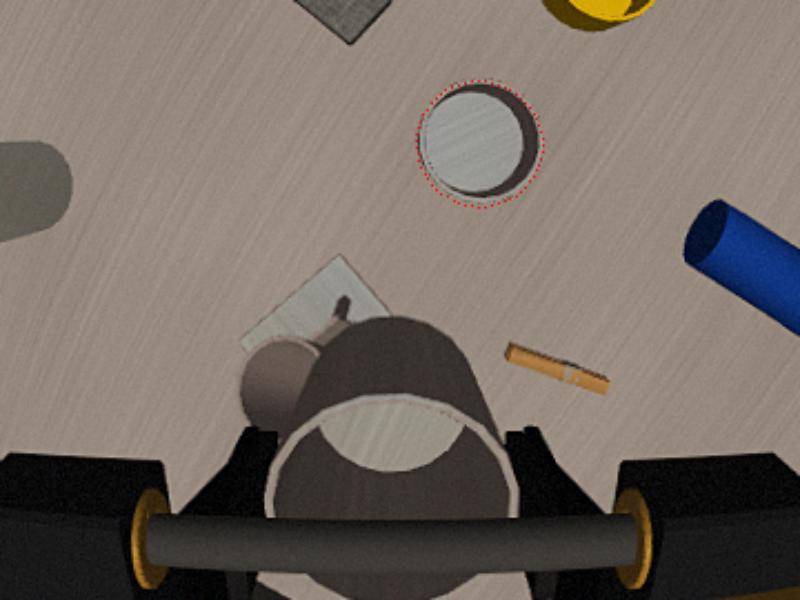

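```bash
python3 - <<'E'
from h import *;import pickle
p=pickle.load(open("w4.pkl","rb"))
tcp=np.array([.5212,-.2221,.2551]);tx=np.array([.535,-.845,0])
for rr in (392,394,396): print((onz(p,(80+391/2.2222,40+rr/2.2222),.2821)-tcp)@tx)
m=regions_of(cap("wrist"),"middle_centre")
for r in m[:2]:
    ys,xs=np.nonzero(r["region"]);print(r["conf"],xs.min(),xs.max(),ys.min(),ys.max())
E
```

```text
0.030733916535627577
0.030270149159431763
0.029805311487024127
```

```bash
python3 -m pendant '[{"x":0.02,"y":-0.15,"z":0,"rx":0,"ry":0,"rz":-0.05,"claw":0.5},{"x":0.02,"y":-0.3,"z":-0.02,"rx":0,"ry":0,"rz":-0.1,"claw":0.5},{"x":0.02,"y":-0.4,"z":-0.1,"rx":0,"ry":0,"rz":-0.1,"claw":0.5},{"x":0.02,"y":-0.412,"z":-0.25,"rx":0,"ry":0,"rz":-0.1,"claw":0.5},{"x":0.02,"y":-0.412,"z":-0.4,"rx":0,"ry":0,"rz":-0.1,"claw":0.5},{"x":0.02,"y":-0.412,"z":-0.53,"rx":0,"ry":0,"rz":-0.1,"claw":0.5},{"x":0.02,"y":-0.412,"z":-0.6,"rx":0,"ry":0,"rz":-0.1,"claw":0.5},{"x":0.02,"y":-0.412,"z":-0.6,"rx":0,"ry":0,"rz":-0.1,"claw":0.5}]'
python3 - <<'E'
from h import *
p=cap("side");t=cap("top")
im=p["color"].copy()
a=cv2.resize(p["color"][130:200,255:345],(400,311),interpolation=3);b=cv2.resize(t["color"][160:230,315:405],(400,311),interpolation=3)
cv2.imwrite("pics/s5.png",cv2.cvtColor(np.hstack([a,b]),cv2.COLOR_RGB2BGR))
E
```

```text
time_s: 14.95
tcp_pos: [0.5256, -0.3254, 0.104]
ee_rot: [[0.246, -0.969, -0.002], [-0.969, -0.246, 0.001], [-0.001, 0.002, -1.0]]
wrist_force: [-0.1, -0.4, -0.4]
gripper_width: 0.707
gripper_force: 30.0
```

View pics/s5.png

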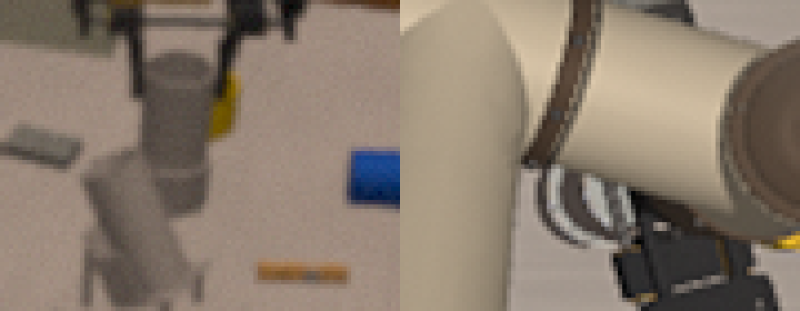

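The side view shows the held beaker (crop columns 143–210) right over the large one (140–212). I'll lower it slowly.

```bash
python3 -m pendant '[{"x":0,"y":0,"z":-0.012,"rx":0,"ry":0,"rz":0,"claw":0.5},{"x":0,"y":0,"z":-0.024,"rx":0,"ry":0,"rz":0,"claw":0.5},{"x":0,"y":0,"z":-0.036,"rx":0,"ry":0,"rz":0,"claw":0.5},{"x":0,"y":0,"z":-0.048,"rx":0,"ry":0,"rz":0,"claw":0.5},{"x":0,"y":0,"z":-0.06,"rx":0,"ry":0,"rz":0,"claw":0.5},{"x":0,"y":0,"z":-0.06,"rx":0,"ry":0,"rz":0,"claw":0.5},{"x":0,"y":0,"z":-0.06,"rx":0,"ry":0,"rz":0,"claw":0.5},{"x":0,"y":0,"z":-0.06,"rx":0,"ry":0,"rz":0,"claw":0.5}]'
```

```text
time_s: 16.05
tcp_pos: [0.5261, -0.3256, 0.0902]
ee_rot: [[0.246, -0.969, 0.0], [-0.969, -0.246, -0.0], [0.0, -0.0, -1.0]]
wrist_force: [-0.7, 0.5, -1.1]
gripper_width: 0.709
gripper_force: 30.0
```

```bash
python3 -m pendant '[{"x":0,"y":0,"z":-0.02,"rx":0,"ry":0,"rz":0,"claw":0.5},{"x":0,"y":0,"z":-0.04,"rx":0,"ry":0,"rz":0,"claw":0.5},{"x":0,"y":0,"z":-0.06,"rx":0,"ry":0,"rz":0,"claw":0.5},{"x":0,"y":0,"z":-0.08,"rx":0,"ry":0,"rz":0,"claw":0.5},{"x":0,"y":0,"z":-0.1,"rx":0,"ry":0,"rz":0,"claw":0.5},{"x":0,"y":0,"z":-0.115,"rx":0,"ry":0,"rz":0,"claw":0.5},{"x":0,"y":0,"z":-0.13,"rx":0,"ry":0,"rz":0,"claw":0.5},{"x":0,"y":0,"z":-0.134,"rx":0,"ry":0,"rz":0,"claw":0.5}]'
```

```text
time_s: 17.05
tcp_pos: [0.5259, -0.3255, 0.0562]
ee_rot: [[0.246, -0.969, -0.0], [-0.969, -0.246, 0.0], [-0.0, 0.0, -1.0]]
wrist_force: [-0.2, -0.1, -2.1]
gripper_width: 0.709
gripper_force: 30.0
```

```bash
python3 -m pendant '[{"x":0,"y":0,"z":-0.003,"rx":0,"ry":0,"rz":0,"claw":0.5},{"x":0,"y":0,"z":-0.005,"rx":0,"ry":0,"rz":0,"claw":0.5},{"x":0,"y":0,"z":-0.005,"rx":0,"ry":0,"rz":0,"claw":0.8},{"x":0,"y":0,"z":-0.005,"rx":0,"ry":0,"rz":0,"claw":1},{"x":0,"y":0,"z":-0.005,"rx":0,"ry":0,"rz":0,"claw":1},{"x":0,"y":0,"z":0,"rx":0,"ry":0,"rz":0,"claw":1},{"x":0,"y":0,"z":0.1,"rx":0,"ry":0,"rz":0,"claw":1},{"x":0,"y":0,"z":0.25,"rx":0,"ry":0,"rz":0,"claw":1}]'
```

```text
time_s: 18.05
tcp_pos: [0.5252, -0.3252, 0.1185]
ee_rot: [[0.246, -0.969, -0.003], [-0.969, -0.246, 0.001], [-0.002, 0.003, -1.0]]
wrist_force: [0.8, -0.2, 0.3]
gripper_width: 0.998
gripper_force: 0.0
```

```bash
python3 -m pendant '[{"x":0,"y":0,"z":0.25,"rx":0,"ry":0,"rz":0.03,"claw":1},{"x":0,"y":0,"z":0.5,"rx":0,"ry":0,"rz":0.08,"claw":1},{"x":-0.05,"y":0.15,"z":0.7,"rx":0,"ry":0,"rz":0.13,"claw":1},{"x":-0.1,"y":0.35,"z":0.75,"rx":0,"ry":0,"rz":0.18,"claw":1},{"x":-0.1,"y":0.5,"z":0.75,"rx":0,"ry":0,"rz":0.23,"claw":1},{"x":-0.1,"y":0.6,"z":0.75,"rx":0,"ry":0,"rz":0.28,"claw":1},{"x":-0.1,"y":0.6,"z":0.75,"rx":0,"ry":0,"rz":0.33,"claw":1},{"x":-0.1,"y":0.6,"z":0.75,"rx":0,"ry":0,"rz":0.33,"claw":1}]'
python3 - <<'E'
from h import *
p=cap("wrist");save(p,"w6.png");import pickle;pickle.dump(p,open("w6.pkl","wb"))
print(np.round(sense()["joints"],1))
for l,z in(("large",.0225),("middle_centre",.082),("small_centre",.08),("cradle",.03)):
    for r in search_frame(p,l)[:3]: print(l,np.round(r["centre"]),round(r["conf"],2),np.round(onz(p,r["centre"],z),3))
c=np.array([.513,-.1605]);
im=cv2.resize(p["color"][60:330,80:440],(800,600),interpolation=3)
cv2.imwrite("pics/w6b.png",cv2.cvtColor(im,cv2.COLOR_RGB2BGR))
E
```

```text
time_s: 19.05
tcp_pos: [0.501, -0.1752, 0.3068]
ee_rot: [[0.959, -0.283, 0.0], [-0.283, -0.959, 0.0], [0.0, -0.0, -1.0]]
wrist_force: [0.0, 0.3, -0.3]
gripper_width: 0.997
gripper_force: 0.0
[ -1.8   9.9  -4.3  -0.  -75.7  75.3]
large [419. 108.] 0.72 [ 0.52  -0.459  0.023]
large [330. 115.] 0.71 [ 0.541 -0.304  0.023]
middle_centre [350. 125.] 0.63 [ 0.527 -0.313  0.082]
middle_centre [ 80. 202.] 0.34 [0.536 0.099 0.082]
small_centre [223. 243.] 0.74 [ 0.412 -0.1    0.08 ]
small_centre [388. 227.] 0.59 [ 0.364 -0.344  0.08 ]
small_centre [241. 147.] 0.56 [ 0.537 -0.165  0.08 ]
cradle [255. 179.] 0.73 [ 0.478 -0.168  0.03 ]
```

View pics/w6b.png

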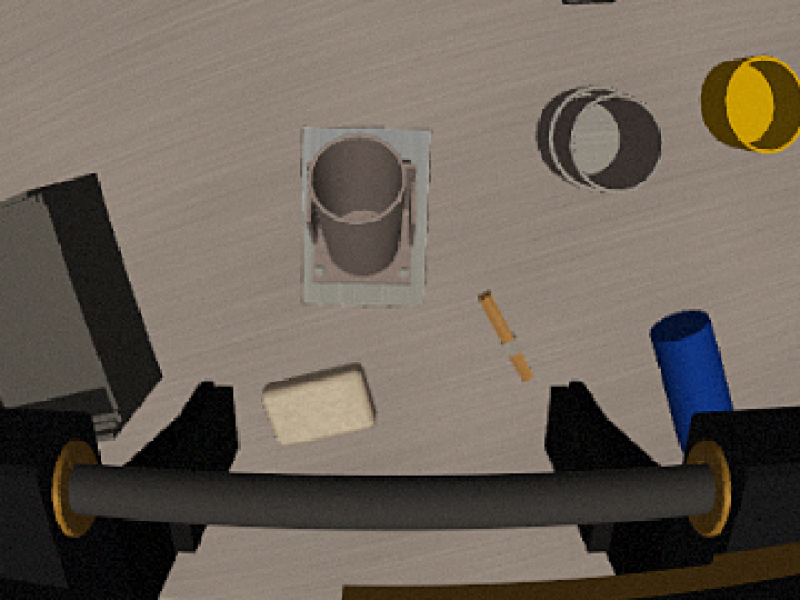

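```bash
python3 - <<'E'
from h import *;import pickle
from scipy.optimize import least_squares
p=pickle.load(open("w6.pkl","rb"))
P=lambda u,v:(80+u/2.2222,60+v/2.2222)
B=[onz(p,P(*a),.002) for a in[(303,127),(432,130),(425,304),(302,305)]];print(np.round(B,3))
e=[B[0]-B[3],B[1]-B[2]];yaws=[np.degrees(np.arctan2(v[1],v[0])) for v in e];e2=B[0]-B[1];print(yaws,np.degrees(np.arctan2(e2[1],e2[0]))-90,[np.linalg.norm(v) for v in e])
th=np.linspace(0,2*np.pi,200)
def ext(q):
    x,y,z,yw=q;d=np.array([np.cos(yw),np.sin(yw),0]);a=.5*d+.866*np.array([0,0,1]);n=np.cross(a,d);n/=np.linalg.norm(n);m=np.cross(n,a)
    F=np.array([x,y,z])
    R=np.array([proj(p,F+.108*a+.0265*(np.cos(t)*n+np.sin(t)*m)) for t in th]);G=np.array([proj(p,F+.0245*(np.cos(t)*n+np.sin(t)*m)) for t in th])
    return R,G
def res(q):
    R,G=ext(q);o=lambda u,v:P(u,v)
    return [R[:,0].min()-o(308,0)[0],R[:,0].max()-o(407,0)[0],R[:,1].min()-o(0,136)[1],R[:,1].max()-o(0,224)[1],G[:,1].max()-o(0,276)[1],(q[2]-.031)/.002,np.degrees(q[3]-np.radians(np.mean(yaws)))/1.5]
s=least_squares(res,[.51,-.155,.03,np.radians(-17)],x_scale=[.01,.01,.01,.1])
x,y,z,yw=s.x;d=np.array([np.cos(yw),np.sin(yw),0]);a=.5*d+.866*np.array([0,0,1]);print(np.round(s.x,4),np.degrees(yw),np.round(s.fun,2))
F=s.x[:3]
Rm=F+.108*a;T=Rm-.027*a
zt=-a;yt=np.array([np.sin(yw),-np.cos(yw),0]);xt=np.cross(yt,zt);R1=np.c_[xt,yt,zt]
from scipy.spatial.transform import Rotation as Q
R0=np.array(sense()["ee_rot"]);rv=Q.from_matrix(R1@R0.T).as_rotvec()
tcp=np.array(sense()["tcp_pos"])
print("rim",Rm,"T",T,"pre",T+.08*a,"rv/180",np.degrees(rv)/180,"shift pre",(T+.08*a-tcp)/.25,"shift T",(T-tcp)/.25,"a/.25",a/.25)
for l in["top"]:
    t=cap("top");s=cap("side");print("side pred rim",(proj(s,Rm)-[90,110])*2.5,"top",(proj(t,Rm)-[80,70])*2.2222,"foot",(proj(t,F)-[80,70])*2.222)
# nested middle rim
X=np.array([onz(p,P(*u),.082)[:2] for u in[(551,140),(661,140),(605,93),(605,191)]]);print(X)
E
```

```text
[[ 0.585 -0.136  0.002]
 [ 0.557 -0.222  0.002]
 [ 0.436 -0.182  0.002]
 [ 0.461 -0.095  0.002]]
[np.float64(-18.305878186161088), np.float64(-17.97636571085807)] -18.10529199663091 [np.float64(0.1304617631034348), np.float64(0.12699247654234613)]
[ 0.498  -0.1545  0.0299 -0.3166] -18.139247513538717 [-0.57  0.55 -1.29  0.63  0.81 -0.54  0.  ]
rim [ 0.54936046 -0.17130218  0.1234467 ] T [ 0.53653137 -0.16709925  0.1000647 ] pre [ 0.57454348 -0.17955235  0.1693447 ] rv/180 [ 0.04955573  0.1590647  -0.00915621] shift pre [ 0.29421562 -0.01455722 -0.54833823] shift T [ 0.14216719  0.03525517 -0.82545823] a/.25 [ 1.90060539 -0.62265492  3.464     ]
side pred rim [472.63939417 140.41533312] top [510.63064927 274.09165   ] foot [490.53530324 318.88329881]
[[ 0.53678748 -0.28419045]
 [ 0.52052638 -0.35313909]
 [ 0.55633142 -0.32410383]
 [ 0.49856392 -0.30983143]]
```

```bash
python3 -m pendant '[{"x":0.1,"y":0,"z":-0.05,"rx":0.012,"ry":0.04,"rz":-0.002,"claw":1},{"x":0.2,"y":-0.01,"z":-0.1,"rx":0.024,"ry":0.08,"rz":-0.004,"claw":1},{"x":0.29,"y":-0.015,"z":-0.2,"rx":0.037,"ry":0.12,"rz":-0.007,"claw":1},{"x":0.294,"y":-0.015,"z":-0.3,"rx":0.0496,"ry":0.159,"rz":-0.009,"claw":1},{"x":0.294,"y":-0.015,"z":-0.45,"rx":0.0496,"ry":0.159,"rz":-0.009,"claw":1},{"x":0.294,"y":-0.015,"z":-0.548,"rx":0.0496,"ry":0.159,"rz":-0.009,"claw":1},{"x":0.294,"y":-0.015,"z":-0.548,"rx":0.0496,"ry":0.159,"rz":-0.009,"claw":1},{"x":0.294,"y":-0.015,"z":-0.548,"rx":0.0496,"ry":0.159,"rz":-0.009,"claw":1}]'
python3 - <<'E'
from h import *
p=cap("wrist");print(np.round(sense()["joints"],1))
im=p["color"].copy()
a=np.array([.4751,-.1557,.866]);d=np.array([.9503,-.3113,0]);n=np.cross(a,d);n/=np.linalg.norm(n);m=np.cross(n,a);C=np.array([.54936,-.1713,.12345])
for t in np.linspace(0,6.28,50):
    u=proj(p,C+.0265*(np.cos(t)*n+np.sin(t)*m));cv2.circle(im,(int(round(u[0])),int(round(u[1]))),0,(255,0,0),-1)
cv2.imwrite("pics/w7.png",cv2.cvtColor(cv2.resize(im[60:330,80:440],(800,600)),cv2.COLOR_RGB2BGR))
E
```

```text
time_s: 20.4
tcp_pos: [0.5752, -0.1797, 0.1707]
ee_rot: [[0.825, -0.309, -0.473], [-0.268, -0.951, 0.155], [-0.498, -0.001, -0.867]]
wrist_force: [0.4, -0.1, 0.5]
gripper_width: 0.996
gripper_force: 0.0
[ -5.4  38.3  17.5  -6.4 -98.3  78.1]
```

View pics/w7.png

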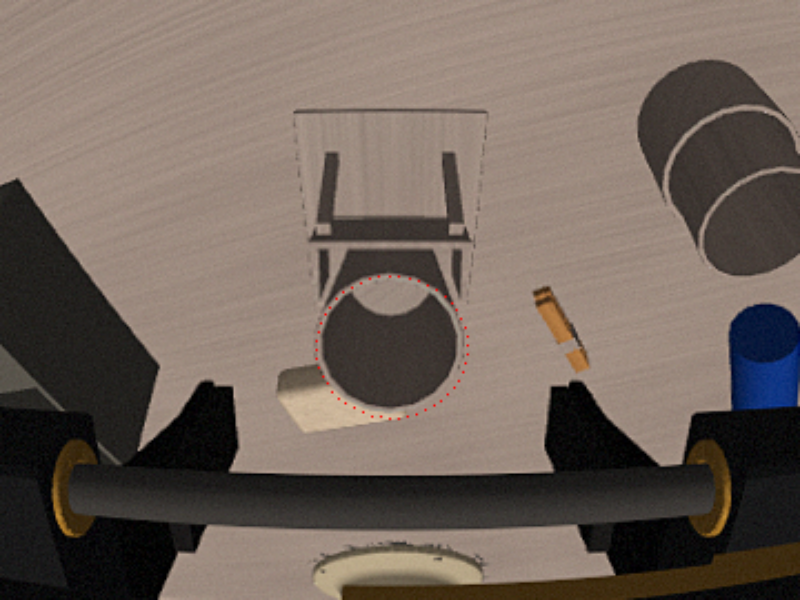

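```bash
python3 -m pendant '[{"x":-0.03,"y":0.01,"z":-0.057,"rx":0,"ry":0,"rz":0,"claw":1},{"x":-0.075,"y":0.025,"z":-0.143,"rx":0,"ry":0,"rz":0,"claw":1},{"x":-0.12,"y":0.039,"z":-0.228,"rx":0,"ry":0,"rz":0,"claw":1},{"x":-0.151,"y":0.05,"z":-0.287,"rx":0,"ry":0,"rz":0,"claw":1},{"x":-0.151,"y":0.05,"z":-0.287,"rx":0,"ry":0,"rz":0,"claw":1},{"x":-0.151,"y":0.05,"z":-0.287,"rx":0,"ry":0,"rz":0,"claw":0.7},{"x":-0.151,"y":0.05,"z":-0.287,"rx":0,"ry":0,"rz":0,"claw":0.5},{"x":-0.151,"y":0.05,"z":-0.287,"rx":0,"ry":0,"rz":0,"claw":0.4}]'
python3 -m pendant '[{"x":0,"y":0,"z":0,"rx":0,"ry":0,"rz":0,"claw":0.4},{"x":0,"y":0,"z":0,"rx":0,"ry":0,"rz":0,"claw":0.4},{"x":0,"y":0,"z":0,"rx":0,"ry":0,"rz":0,"claw":0.4},{"x":0,"y":0,"z":0,"rx":0,"ry":0,"rz":0,"claw":0.4},{"x":0.01,"y":-0.003,"z":0.017,"rx":0,"ry":0,"rz":0,"claw":0.4},{"x":0.02,"y":-0.006,"z":0.035,"rx":0,"ry":0,"rz":0,"claw":0.4},{"x":0.03,"y":-0.009,"z":0.052,"rx":0,"ry":0,"rz":0,"claw":0.4},{"x":0.04,"y":-0.0125,"z":0.07,"rx":0,"ry":0,"rz":0,"claw":0.4}]'
```

```text
time_s: 21.45
tcp_pos: [0.5373, -0.1669, 0.0983]
ee_rot: [[0.825, -0.309, -0.474], [-0.267, -0.951, 0.156], [-0.499, -0.002, -0.867]]
wrist_force: [0.4, 0.8, 0.0]
gripper_width: 0.744
gripper_force: 0.0
time_s: 22.45
tcp_pos: [0.547, -0.17, 0.1156]
ee_rot: [[0.824, -0.309, -0.475], [-0.267, -0.951, 0.156], [-0.5, -0.001, -0.866]]
wrist_force: [-0.3, -0.3, -0.7]
gripper_width: 0.589
gripper_force: 30.0
```

```bash
python3 -m pendant '[{"x":0.03,"y":-0.01,"z":0.055,"rx":0,"ry":0,"rz":0,"claw":0.4},{"x":0.07,"y":-0.023,"z":0.128,"rx":0,"ry":0,"rz":0,"claw":0.4},{"x":0.11,"y":-0.036,"z":0.2,"rx":0,"ry":0,"rz":0,"claw":0.4},{"x":0.152,"y":-0.05,"z":0.277,"rx":0,"ry":0,"rz":0,"claw":0.4},{"x":0.152,"y":-0.05,"z":0.4,"rx":-0.01,"ry":-0.04,"rz":0.002,"claw":0.4},{"x":0.12,"y":-0.05,"z":0.5,"rx":-0.024,"ry":-0.08,"rz":0.004,"claw":0.4},{"x":0.08,"y":-0.05,"z":0.56,"rx":-0.037,"ry":-0.12,"rz":0.007,"claw":0.4},{"x":0.05,"y":-0.05,"z":0.6,"rx":-0.0496,"ry":-0.159,"rz":0.009,"claw":0.4}]'
python3 - <<'E'
from h import *
s=sense();print(np.round(s["joints"],1),s["tcp_pos"],np.round(s["ee_rot"],3).tolist(),s["gripper_width"])
E
```

```text
time_s: 23.45
tcp_pos: [0.5598, -0.1827, 0.2681]
ee_rot: [[0.96, -0.281, 0.007], [-0.281, -0.96, -0.002], [0.008, -0.0, -1.0]]
wrist_force: [-0.5, 0.6, -0.2]
gripper_width: 0.597
gripper_force: 30.0
[ -2.3  16.7  -0.9   0.1 -72.   75.9] [ 0.55976159 -0.18270358  0.26812031] [[0.96, -0.281, 0.007], [-0.281, -0.96, -0.002], [0.008, -0.0, -1.0]] 0.5969099294522692
```

```bash
python3 -m pendant '[{"x":-0.05,"y":0,"z":0,"rx":0,"ry":0,"rz":-0.05,"claw":0.4},{"x":-0.1,"y":0,"z":0,"rx":0,"ry":0,"rz":-0.1,"claw":0.4},{"x":-0.14,"y":-0.05,"z":0,"rx":0,"ry":0,"rz":-0.15,"claw":0.4},{"x":-0.14,"y":-0.1,"z":0,"rx":0,"ry":0,"rz":-0.2,"claw":0.4},{"x":-0.14,"y":-0.1,"z":0,"rx":0,"ry":0,"rz":-0.25,"claw":0.4},{"x":-0.14,"y":-0.1,"z":0,"rx":0,"ry":0,"rz":-0.25,"claw":0.4},{"x":-0.14,"y":-0.1,"z":0,"rx":0,"ry":0,"rz":-0.25,"claw":0.4},{"x":-0.14,"y":-0.1,"z":0,"rx":0,"ry":0,"rz":-0.25,"claw":0.4}]'
python3 - <<'E'
from h import *
s=sense();tcp=np.array(s["tcp_pos"]);R=np.array(s["ee_rot"]);print(tcp,np.round(R,3).tolist())
p=cap("wrist");import pickle;pickle.dump((p,tcp,R),open("w8.pkl","wb"))
im=p["color"].copy()
def ring(C,r,col):
    for t in np.linspace(0,6.28,70):
        u=proj(p,C+r*(np.cos(t)*R[:,0]+np.sin(t)*R[:,1]));cv2.circle(im,(int(round(u[0])),int(round(u[1]))),0,col,-1)
ring(np.array([.526,-.325,.082]),.031,(255,0,0));ring(tcp-.027*R[:,2],.0265,(255,0,0));ring(np.array([.526,-.325,.045]),.0355,(0,255,0))
cv2.imwrite("pics/w8.png",cv2.cvtColor(cv2.resize(im[40:310,80:440],(800,600)),cv2.COLOR_RGB2BGR))
for l in("middle_centre","large"):
  for r in regions_of(p,l)[:3]:
    m=r["region"];c=max(cv2.findContours(m.astype(np.uint8),0,2)[0],key=cv2.contourArea)[:,0]
    print(l,r["conf"],np.round(r["centre"]),p["color"][m].mean(0).round(),np.round(onz(p,r["centre"],.06),4))
E
```

```text
time_s: 24.45
tcp_pos: [0.5244, -0.2073, 0.2655]
ee_rot: [[0.481, -0.877, 0.0], [-0.877, -0.481, -0.0], [0.0, -0.0, -1.0]]
wrist_force: [0.3, 0.1, -0.4]
gripper_width: 0.592
gripper_force: 30.0
[ 0.52436433 -0.20731439  0.26549284] [[0.481, -0.877, 0.0], [-0.877, -0.481, -0.0], [0.0, -0.0, -1.0]]
middle_centre 0.87 [298.  94.] [115. 111. 106.] [ 0.527  -0.3213  0.06  ]
large 0.69 [277. 100.] [134. 129. 121.] [ 0.5461 -0.3011  0.06  ]
large 0.6 [343.  21.] [156. 120.   5.] [ 0.5247 -0.4356  0.06  ]
```

View pics/w8.png

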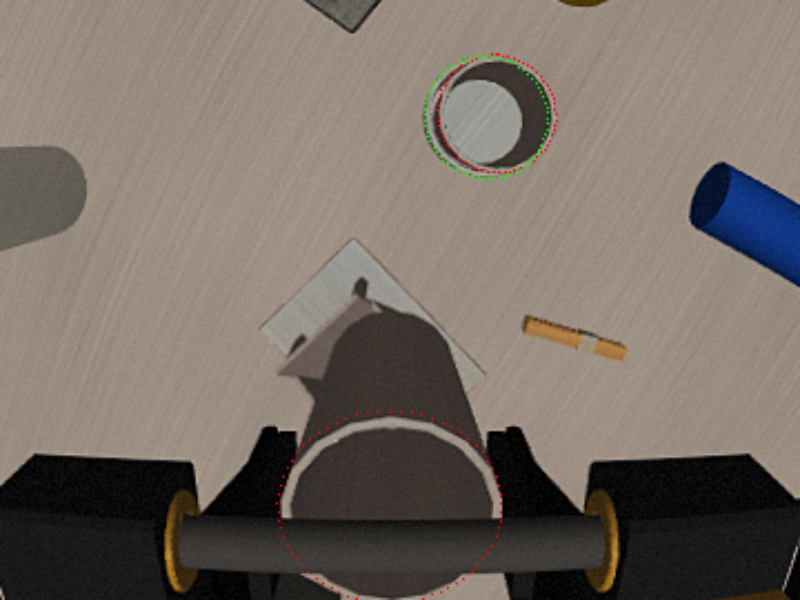

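```bash
python3 - <<'E'
from h import *;import pickle
p,tcp,R=pickle.load(open("w8.pkl","rb"));Z=R[:,2]
f=lambda h,r,o:min(((proj(p,tcp+h*Z+o*R[:,0]+r*(np.cos(t)*R[:,0]+np.sin(t)*R[:,1]))-[80,40])*2.2222)[1] for t in np.linspace(-1,1,41))
w=lambda h,o:[((proj(p,tcp+h*Z+o*R[:,0]+s*.0265*R[:,1])-[80,40])*2.2222)[0].round(1) for s in(1,-1)]
for g in(.023,.025,.027,.029):
  for o in(0,-.0015,-.003): print(g,o,"rimtop",round(f(-g,.0265,o),1),"foottop",round(f(.108-g,.0245,o),1),w(-g,o))
g=cv2.cvtColor(p["color"],cv2.COLOR_RGB2GRAY);print(g[170:190,252:260].mean(1).round())
E
```

```text
0.023 0 rimtop 403.5 foottop 303.6 [np.float64(498.0), np.float64(279.4)]
0.023 -0.0015 rimtop 409.7 foottop 307.5 [np.float64(497.6), np.float64(279.8)]
0.023 -0.003 rimtop 415.8 foottop 311.3 [np.float64(497.1), np.float64(280.3)]
0.025 0 rimtop 406.8 foottop 304.8 [np.float64(499.2), np.float64(278.1)]
0.025 -0.0015 rimtop 413.1 foottop 308.7 [np.float64(498.7), np.float64(278.6)]
0.025 -0.003 rimtop 419.3 foottop 312.5 [np.float64(498.3), np.float64(279.0)]
0.027 0 rimtop 410.2 foottop 306.0 [np.float64(500.4), np.float64(276.9)]
0.027 -0.0015 rimtop 416.6 foottop 309.9 [np.float64(500.0), np.float64(277.3)]
0.027 -0.003 rimtop 422.8 foottop 313.8 [np.float64(499.5), np.float64(277.8)]
0.029 0 rimtop 413.7 foottop 307.3 [np.float64(501.7), np.float64(275.6)]
0.029 -0.0015 rimtop 420.1 foottop 311.2 [np.float64(501.2), np.float64(276.1)]
0.029 -0.003 rimtop 426.5 foottop 315.1 [np.float64(500.7), np.float64(276.6)]
[152. 151. 151. 152. 151. 151. 151. 135. 101.  72.  56.  51.  55.  54.
  55.  53.  54.  55.  55.  53.]
```

```bash
python3 -m pendant '[{"x":0.009,"y":-0.15,"z":0,"rx":0,"ry":0,"rz":0,"claw":0.4},{"x":0.009,"y":-0.3,"z":0,"rx":0,"ry":0,"rz":0,"claw":0.4},{"x":0.009,"y":-0.42,"z":-0.02,"rx":0,"ry":0,"rz":0,"claw":0.4},{"x":0.009,"y":-0.475,"z":-0.1,"rx":0,"ry":0,"rz":0,"claw":0.4},{"x":0.009,"y":-0.475,"z":-0.22,"rx":0,"ry":0,"rz":0,"claw":0.4},{"x":0.009,"y":-0.475,"z":-0.32,"rx":0,"ry":0,"rz":0,"claw":0.4},{"x":0.009,"y":-0.475,"z":-0.37,"rx":0,"ry":0,"rz":0,"claw":0.4},{"x":0.009,"y":-0.475,"z":-0.37,"rx":0,"ry":0,"rz":0,"claw":0.4}]'
python3 -m pendant '[{"x":0,"y":0,"z":-0.012,"rx":0,"ry":0,"rz":0,"claw":0.4},{"x":0,"y":0,"z":-0.024,"rx":0,"ry":0,"rz":0,"claw":0.4},{"x":0,"y":0,"z":-0.036,"rx":0,"ry":0,"rz":0,"claw":0.4},{"x":0,"y":0,"z":-0.048,"rx":0,"ry":0,"rz":0,"claw":0.4},{"x":0,"y":0,"z":-0.06,"rx":0,"ry":0,"rz":0,"claw":0.4},{"x":0,"y":0,"z":-0.06,"rx":0,"ry":0,"rz":0,"claw":0.4},{"x":0,"y":0,"z":-0.06,"rx":0,"ry":0,"rz":0,"claw":0.4},{"x":0,"y":0,"z":-0.06,"rx":0,"ry":0,"rz":0,"claw":0.4}]'
```

```text
time_s: 25.6
tcp_pos: [0.5263, -0.326, 0.1722]
ee_rot: [[0.48, -0.877, -0.002], [-0.877, -0.48, 0.0], [-0.001, 0.001, -1.0]]
wrist_force: [-0.6, -0.1, -0.9]
gripper_width: 0.592
gripper_force: 30.0
time_s: 26.6
tcp_pos: [0.5267, -0.3262, 0.1579]
ee_rot: [[0.48, -0.878, 0.0], [-0.878, -0.48, -0.0], [0.0, -0.0, -1.0]]
wrist_force: [-0.5, 0.0, -0.6]
gripper_width: 0.593
gripper_force: 30.0
```

```bash
python3 -m pendant '[{"x":0,"y":0,"z":-0.03,"rx":0,"ry":0,"rz":0,"claw":0.4},{"x":0,"y":0,"z":-0.06,"rx":0,"ry":0,"rz":0,"claw":0.4},{"x":0,"y":0,"z":-0.1,"rx":0,"ry":0,"rz":0,"claw":0.4},{"x":0,"y":0,"z":-0.14,"rx":0,"ry":0,"rz":0,"claw":0.4},{"x":0,"y":0,"z":-0.18,"rx":0,"ry":0,"rz":0,"claw":0.4},{"x":0,"y":0,"z":-0.21,"rx":0,"ry":0,"rz":0,"claw":0.4},{"x":0,"y":0,"z":-0.235,"rx":0,"ry":0,"rz":0,"claw":0.4},{"x":0,"y":0,"z":-0.244,"rx":0,"ry":0,"rz":0,"claw":0.4}]'
python3 -m pendant '[{"x":0,"y":0,"z":-0.004,"rx":0,"ry":0,"rz":0,"claw":0.4},{"x":0,"y":0,"z":-0.008,"rx":0,"ry":0,"rz":0,"claw":0.4},{"x":0,"y":0,"z":-0.012,"rx":0,"ry":0,"rz":0,"claw":0.4},{"x":0,"y":0,"z":-0.016,"rx":0,"ry":0,"rz":0,"claw":0.4},{"x":0,"y":0,"z":-0.018,"rx":0,"ry":0,"rz":0,"claw":0.4},{"x":0,"y":0,"z":-0.02,"rx":0,"ry":0,"rz":0,"claw":0.4},{"x":0,"y":0,"z":-0.02,"rx":0,"ry":0,"rz":0,"claw":0.4},{"x":0,"y":0,"z":-0.02,"rx":0,"ry":0,"rz":0,"claw":0.4}]'
```

```text
time_s: 27.6
tcp_pos: [0.5264, -0.3261, 0.0963]
ee_rot: [[0.48, -0.878, -0.001], [-0.878, -0.48, 0.0], [-0.0, 0.0, -1.0]]
wrist_force: [0.4, 0.9, -0.3]
gripper_width: 0.596
gripper_force: 30.0
time_s: 28.6
tcp_pos: [0.5266, -0.3262, 0.0918]
ee_rot: [[0.48, -0.878, 0.0], [-0.878, -0.48, -0.0], [0.0, -0.0, -1.0]]
wrist_force: [-0.5, 0.2, -1.7]
gripper_width: 0.594
gripper_force: 30.0
```

```bash
python3 -m pendant '[{"x":0,"y":0,"z":-0.001,"rx":0,"ry":0,"rz":0,"claw":0.4},{"x":0,"y":0,"z":-0.002,"rx":0,"ry":0,"rz":0,"claw":0.4},{"x":0,"y":0,"z":-0.003,"rx":0,"ry":0,"rz":0,"claw":0.4},{"x":0,"y":0,"z":-0.004,"rx":0,"ry":0,"rz":0,"claw":0.4},{"x":0,"y":0,"z":-0.005,"rx":0,"ry":0,"rz":0,"claw":0.4},{"x":0,"y":0,"z":-0.006,"rx":0,"ry":0,"rz":0,"claw":0.4},{"x":0,"y":0,"z":-0.007,"rx":0,"ry":0,"rz":0,"claw":0.4},{"x":0,"y":0,"z":-0.008,"rx":0,"ry":0,"rz":0,"claw":0.4}]'
```

```text
time_s: 29.6
tcp_pos: [0.5265, -0.3262, 0.0898]
ee_rot: [[0.479, -0.878, -0.0], [-0.878, -0.479, -0.0], [0.0, 0.0, -1.0]]
wrist_force: [-0.2, 0.4, -1.1]
gripper_width: 0.593
gripper_force: 30.0
```

Still no contact force; another 2.5 mm, slowly.

```bash
python3 -m pendant '[{"x":0,"y":0,"z":-0.001,"rx":0,"ry":0,"rz":0,"claw":0.4},{"x":0,"y":0,"z":-0.002,"rx":0,"ry":0,"rz":0,"claw":0.4},{"x":0,"y":0,"z":-0.003,"rx":0,"ry":0,"rz":0,"claw":0.4},{"x":0,"y":0,"z":-0.004,"rx":0,"ry":0,"rz":0,"claw":0.4},{"x":0,"y":0,"z":-0.005,"rx":0,"ry":0,"rz":0,"claw":0.4},{"x":0,"y":0,"z":-0.006,"rx":0,"ry":0,"rz":0,"claw":0.4},{"x":0,"y":0,"z":-0.007,"rx":0,"ry":0,"rz":0,"claw":0.4},{"x":0,"y":0,"z":-0.008,"rx":0,"ry":0,"rz":0,"claw":0.4}]'
```

```text
time_s: 30.6
tcp_pos: [0.5265, -0.3262, 0.0878]
ee_rot: [[0.48, -0.878, -0.0], [-0.878, -0.48, 0.0], [-0.0, -0.0, -1.0]]
wrist_force: [0.4, 0.0, -0.2]
gripper_width: 0.595
gripper_force: 30.0
```

```bash
python3 -m pendant '[{"x":0,"y":0,"z":-0.001,"rx":0,"ry":0,"rz":0,"claw":0.4},{"x":0,"y":0,"z":-0.002,"rx":0,"ry":0,"rz":0,"claw":0.4},{"x":0,"y":0,"z":-0.003,"rx":0,"ry":0,"rz":0,"claw":0.4},{"x":0,"y":0,"z":-0.004,"rx":0,"ry":0,"rz":0,"claw":0.4},{"x":0,"y":0,"z":-0.005,"rx":0,"ry":0,"rz":0,"claw":0.4},{"x":0,"y":0,"z":-0.006,"rx":0,"ry":0,"rz":0,"claw":0.4},{"x":0,"y":0,"z":-0.006,"rx":0,"ry":0,"rz":0,"claw":0.4},{"x":0,"y":0,"z":-0.006,"rx":0,"ry":0,"rz":0,"claw":0.4}]'
```

```text
time_s: 31.6
tcp_pos: [0.5266, -0.3262, 0.0863]
ee_rot: [[0.48, -0.878, -0.0], [-0.878, -0.48, -0.0], [0.0, 0.0, -1.0]]
wrist_force: [-0.1, -0.7, -0.4]
gripper_width: 0.591
gripper_force: 30.0
```

```bash
python3 -m pendant '[{"x":0,"y":0,"z":0,"rx":0,"ry":0,"rz":0,"claw":0.65},{"x":0,"y":0,"z":0,"rx":0,"ry":0,"rz":0,"claw":0.8},{"x":0,"y":0,"z":0,"rx":0,"ry":0,"rz":0,"claw":1},{"x":0,"y":0,"z":0,"rx":0,"ry":0,"rz":0,"claw":1},{"x":0,"y":0,"z":0.05,"rx":0,"ry":0,"rz":0,"claw":1},{"x":0,"y":0,"z":0.2,"rx":0,"ry":0,"rz":0,"claw":1},{"x":0,"y":0,"z":0.4,"rx":0,"ry":0,"rz":0,"claw":1},{"x":0,"y":0,"z":0.6,"rx":0,"ry":0,"rz":0,"claw":1}]'
python3 -m pendant '[{"x":0,"y":0.15,"z":0.2,"rx":0,"ry":0,"rz":0,"claw":1},{"x":-0.1,"y":0.3,"z":0.2,"rx":0,"ry":0,"rz":0,"claw":1},{"x":-0.2,"y":0.5,"z":0.2,"rx":0,"ry":0,"rz":0,"claw":1},{"x":-0.2,"y":0.7,"z":0.2,"rx":0,"ry":0,"rz":0,"claw":1},{"x":-0.2,"y":0.8,"z":0.2,"rx":0,"ry":0,"rz":0,"claw":1},{"x":-0.2,"y":0.8,"z":0.2,"rx":0,"ry":0,"rz":0,"claw":1},{"x":-0.2,"y":0.8,"z":0.2,"rx":0,"ry":0,"rz":0,"claw":1},{"x":-0.2,"y":0.8,"z":0.2,"rx":0,"ry":0,"rz":0,"claw":1}]'
python3 - <<'E'
from h import *
p=cap("side");w=cap("wrist")
def ring(p,im,C,r,col):
    for t in np.linspace(0,6.28,90):
        u=proj(p,np.array(C)+r*np.array([np.cos(t),np.sin(t),0]));cv2.circle(im,(int(round(u[0]*4)),int(round(u[1]*4))),1,col,-1)
def mk(p,c):
    im=cv2.resize(p["color"],None,fx=4,fy=4,interpolation=3)
    ring(p,im,(.526,-.325,.116),.0265,(255,0,0));ring(p,im,(.526,-.325,.082),.031,(0,255,0));ring(p,im,(.526,-.325,.045),.0355,(0,0,255))
    u=(proj(p,[.526,-.325,.07])*4).astype(int);return cv2.resize(im[max(u[1]-c,0):u[1]+c,max(0,u[0]-c):u[0]+c],(400,400))
cv2.imwrite("pics/end.png",cv2.cvtColor(np.hstack([mk(p,100),mk(w,200)]),cv2.COLOR_RGB2BGR))
E
```

```text
time_s: 32.6
tcp_pos: [0.5264, -0.3262, 0.2389]
ee_rot: [[0.48, -0.877, 0.001], [-0.877, -0.48, -0.001], [0.001, -0.0, -1.0]]
wrist_force: [1.1, -0.7, -0.1]
gripper_width: 0.996
gripper_force: 0.0
time_s: 33.6
tcp_pos: [0.4766, -0.127, 0.2864]
ee_rot: [[0.478, -0.878, -0.0], [-0.878, -0.478, -0.0], [0.0, 0.0, -1.0]]
wrist_force: [-0.6, 0.1, -0.2]
gripper_width: 1.002
gripper_force: 0.0
```

View pics/end.png

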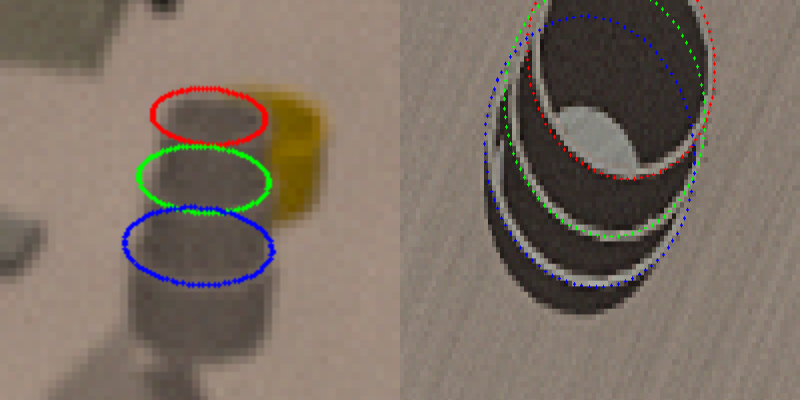

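The side view and wrist view show all three rims stacked concentric and upright, within a pixel or two of where home heights put them. I'm handing in.

```bash
python3 -c "
from station import *
print(finish_job())"
```

```text
the job is handed in; nothing more can be done
None
```

I handed the job in at about 34 s. The middle beaker is nested in the large one and the small beaker stands upright inside the middle one. In the last pictures the rims sat within a pixel or two of their fully-home heights. I didn't feel a clear contact as the small beaker touched down, and I didn't re-check the bystanders or the tub at the end.

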